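# Turn the stain carousel home and lock it with its pin

## Robot

A 6-joint arm with a two-finger parallel gripper is mounted at the origin on a cart in front of the work surface, level with it; the furniture and walls round the work are solid. World frame = base frame: x ahead of the robot, y to its left, z up, the work surface at z = 0. Lengths are in m, angles in rad, forces in N, time in s.
With the tool pointing down it reaches from about 0.35 to 0.775 m from the base axis. Payload 5.5 kg.
Tool frame: the origin (TCP) lies midway between the tips of the shut fingers; the grasp point (between the pads) lies 19 mm behind it; z points along the fingers, y is the line along which they close (so a half turn about z gives the same grasp; the last joint's range is limited). The gripper opens to 85 mm and grips with 20 to 120 N. Pads are 22 mm wide; open, the fingers measure 114 mm over their backs; the gripper's body (76 mm by 85 mm) begins 54 mm behind the grasp point. The pads swing forward as they close: fully open they stand 13 mm farther back than shut.
Start: joints at [0.979, 0.313, 0.046, 1.304, 0, 1.431], TCP at [0.251, 0.517, 0.231] pointing down, gripper open.
Joint ranges: [-2.76, 2.76], [-0.86, 1.69], [-1.03, 1.26], [-2.2, 2.34], [-1.47, 1.5], [-3.14, 3.14]. Speed limits (rad/s): [2.57, 2.57, 3.14, 3.14, 3.14, 3.14].

## Interface

Orientations are given as a unit quaternion [w, x, y, z].
In Python, from workcell import get_state, read_camera, camera_info, hand_in, recognise gives the robot as it stands.
- The arm moves only by the tool arm_command, never from a script. Its argument "moves" is one flat list of numbers, 7 for each row, row after row: the opening, from -1 (shut) to 1 (fully open), then the shift along the tool's x, y, z in mm, then the turn, a rotation vector about the tool's x, y, z in rad. A call has 1 to 8 rows; each row shifts and turns the commanded pose from where the row before left it, along the tool's axes as they then stand; what a row does not reach is not made up. A row lasts 1/8 s, in which the tool goes at most 62.5 mm and 10.7 degrees, less where a joint would pass 70% of its speed; a pose out of reach is approached as far as the arm can. A call with a gripper value outside its range is refused whole. The fingers move at their own pace and stop on an object; "newtons" is the grip in N (left out, the last holds). Time passes only in rows, so rows that do not move let the fingers close. It gives the time, the measured TCP pose, the force, the opening and the grip force at its end, in the units of the state.
- get_state(): the state, without advancing time (a new reading comes with each control period).
- read_camera(name): name is "scene" or "top" or "wrist"; returns (picture, depth): 480x640x3 uint8, blue, green, red; 480x640 float32, m along the optical axis (not along the pixel's ray), 0 where there is no reading.
- camera_info(name): a dict with "fovy" (degrees; the focal length in pixels is half the picture's height over the tangent of half this angle, whatever the lens; pixels are square), "cx", "cy" (the principal point, pixels), "k1" (the pictures are not rectified: a ray, as slopes to the right and down, at radius r is drawn at 1 + k1 r^2 times it, then the intrinsics apply), "eye" and "orientation" of the camera in the world; the wrist camera has in their place "tool_from_camera" (4x4, takes a point from camera to tool coordinates, whose origin is the TCP and whose axes are the flange's). Camera axes: x right, y down, z forward; pixel columns grow to the right and rows downward; lengths in m; the calibration is good to about 2 mm. A picture is of the moment at which its call begins: read the wrist's pose just before it. camera_info takes no time and is no camera call.
- hand_in(): hands the job in; it is judged then, once.
Trained networks look in the newest picture that a camera, given by its name, has taken for a name from the list of things; names that differ only in an ending like _2 or _b are one class to them, and where a whole thing is asked for, a point or a joint stands for the part that bears it (a point fixed in the world has none). Each returns a list of dicts, best first, with "confidence" (0 to 1); they miss things now and then, are a little off and sometimes report something else, mostly with a low value. They report only what shows in the picture. A call takes as long as a camera call.
- recognise(camera, label): "point" ([column, row] in pixels, amid what is visible of it).
The state is a dict: "clock": time; "joint_pos": joint angles; "qvel": joint speeds; "tau": joint torques, N m; "tcp_pos": TCP position; "orientation": TCP orientation; "wrist_force": force on the tool from outside, world axes, zero at the start; "ft_torque": the same for the moment, N m; "finger_gap": finger opening in m; "grip_force": force on a finger pad.
Only numpy, scipy, OpenCV 4.12 (cv2) and the standard library are available. Lean on these libraries where they do the work, as an engineer would, in place of code of your own. Each camera call takes 0.05 s, during which the arm holds its last target. There are 200 camera calls.

## Task

The stain-bottle carousel has to be locked before it is carried away. Turn it slowly by its black posts, not by the bottles, until you feel the red-headed pin drop into the hole of the one lug and hold the carousel, and stop there rather than forcing it. Then push the pin straight down, firmly but without ramming it, until its red head sits flush on the steel bush of the fork, and let go; leave the other things on the table where they are.

Things in the scene. Friction and masses are not known exactly. Their poses are not given: they have to be found in the camera images.
- carousel_base: Grey round base of the carousel, 184 mm across, fixed to the table. Origin: on the vertical turning axis at table height; z up. On its -x side (roughly towards the robot) it carries a grey fork: lower leaf up to 24 mm, upper leaf 38 to 47 mm above the table, joined by an outer web that ends 159 mm from the axis.
- fork_top (a point): Centre of the top of the steel guide bush (25 mm across, on the fork's upper leaf), 70 mm above the table and 120 mm from the turning axis. The fork's vertical 15 mm hole runs from here through both leaves. Two spring balls in the lower leaf, 20 mm above the table, grip the pin: it must be pushed past them (10 to 15 N).
- lock_pin: Loose steel pin, shank 14 mm thick, 65 mm long, tip tapered over 9 mm. Origin: centre of the tip's end; z points up to the head. At the start it stands upright in the bush, its tip on the index plate (origin 35 mm up). When the lug's hole comes under it, it falls 9 to 19 mm by itself, down to the spring balls; pushed home its head lies on the bush, origin 5 mm up.
- pin_head (a point): Centre of the top of the pin's red round head, which is 27 mm across and 12 mm high; 77 mm above the pin's origin: 112 mm above the table at the start, 93 to 103 mm once dropped in, 82 mm when fully home.
- tray: White round tray, 196 mm across, floor 46 mm above the table; turns freely either way, without end. Origin: on the turning axis at table height; +x points at the amber bottle. Three glass dropper bottles are fixed 48 mm from the axis: amber at 0, blue-labelled at +120, clear at +240 degrees (counter-clockwise from above), with three black posts between them.
- plate_centre (a point): Centre of the top face (35 mm above the table) of the dark steel index plate on which a black star knob clamps the tray: 256 mm across, one round lug 40 mm wide reaching to 140 mm from the axis, with the only hole, 16 mm wide, 120 mm out. The lug lies below the amber bottle, but the tray was clamped by eye, up to 7 degrees out either way: the exact place must be felt.
- post_0 (a point): Centre of the top of the black turning post between the amber and the blue bottle. All posts: black grips 17 to 19 mm thick from 62 to 120 mm above the table, on thin steel stems, 80 mm from the turning axis. This one stands at +60 degrees from the tray's x axis.
- post_1 (a point): The same on the post between the blue and the clear bottle, at 180 degrees from the tray's x axis.
- post_2 (a point): The same on the post between the clear and the amber bottle, at 300 degrees from the tray's x axis.
- amber_bottle: Amber dropper bottle with a red bulb, fixed in its well on the tray (29 mm thick, 96 mm tall). Origin: centre of its underside.
- blue_bottle: Dropper bottle with a blue label, fixed on the tray likewise.
- clear_bottle: Clear dropper bottle, fixed on the tray likewise (92 mm tall).
- beaker: Bystander: loose glass beaker, 65 mm wide and 65 mm tall. Origin: centre of its underside.
- tape_roll: Bystander: loose roll of brown tape lying flat, 93 mm across, 48 mm tall. Origin: centre of its underside.
- pond_book: Bystander: loose hard-cover field guide lying flat, 195 x 139 x 26 mm. Origin: centre of its underside.

How it is judged:
By the outcome, as a careful person would: the job done as asked, in the order asked, and still so for the second after the job is handed in, with the robot touching nothing.
It also fails if it takes over 58 s, if anything falls off the work surface, if the arm or the gripper's body presses on something with over 40 N, if the wrist force passes 120 N, or if a joint passes its speed limit or range.

## Working session

There is one attempt and no reset: what is moved stays moved. The work goes in short steps, Python scripts to look and compute and a tool call to move; the robot and the scene stay as the last step left them, time stands still between calls to the robot, and variables do not carry over. Pictures are saved under pics/ and viewed, at most 11 in all, crops included, and the job is handed in when it is done.

Besides the shell and the picture viewer there is one more tool, called after "Emit:" by a JSON object that holds its "fn" and its "kwargs", one argument or row to a line. arm_command: Moves the arm, as the interface text tells. Its arguments: {"type":"object","properties":{"moves":{"type":"array"},"newtons":{"type":"number"}},"required":["moves"]}

```bash
mkdir -p pics
cat > h.py <<'E'
import numpy as np, cv2
from workcell import *
from scipy.spatial.transform import Rotation as R
def rot(q): return R.from_quat([q[1],q[2],q[3],q[0]]).as_matrix()
def K(ci):
    f=240/np.tan(np.radians(ci["fovy"])/2); return f
def cam(name,st=None):
    ci=camera_info(name)
    if "eye" in ci: return ci,rot(ci["orientation"]),np.array(ci["eye"])
    T=np.array(ci["tool_from_camera"]); Rt=rot(st["orientation"])
    return ci,Rt@T[:3,:3],Rt@T[:3,3]+np.array(st["tcp_pos"])
def ray(name,px,st=None):
    ci,Rc,e=cam(name,st); f=K(ci)
    d=np.array([(px[0]-ci["cx"])/f,(px[1]-ci["cy"])/f]); u=d.copy()
    for _ in range(20): u=d/(1+ci["k1"]*(u@u))
    return e,Rc@np.array([u[0],u[1],1])
def atz(name,px,z,st=None):
    e,d=ray(name,px,st); return e+d*(z-e[2])/d[2]
def proj(name,p,st=None):
    ci,Rc,e=cam(name,st); c=Rc.T@(np.array(p)-e); u=c[:2]/c[2]; u=u*(1+ci["k1"]*(u@u)); return u*K(ci)+[ci["cx"],ci["cy"]]
E
python3 - <<'E'
from h import *
np.set_printoptions(precision=4,suppress=True)
s=get_state(); print(s)
Z=dict(pin_head=.112,fork_top=.07,plate_centre=.035,post_0=.12,post_1=.12,post_2=.12,amber_bottle=.1,blue_bottle=.1,clear_bottle=.1,beaker=.03,tape_roll=.048,pond_book=.026,carousel_base=.02,tray=.046)
for c in ("top","scene"):
    im,d=read_camera(c); cv2.imwrite(f"pics/{c}0.png",im); print(c,camera_info(c))
    for k,z in Z.items():
        r=recognise(c,k)
        for q in r[:3]: print(k,np.round(q["point"],1),round(q["confidence"],2),atz(c,q["point"],z))
E
```

```text
{'clock': 0.0, 'joint_pos': array([ 0.9794,  0.314 ,  0.045 ,  1.3036, -0.    ,  1.4312]), 'qvel': array([ 0.0007,  0.0004, -0.0013,  0.0002, -0.0002, -0.0004]), 'tau': array([  0.0006, -48.063 ,  29.8533,   0.0194,  -0.0001,   0.    ]), 'tcp_pos': array([0.2508, 0.5169, 0.2304]), 'orientation': array([-0.0003,  0.224 ,  0.9746, -0.0008]), 'wrist_force': array([ 0.3427,  1.0045, -0.5287]), 'ft_torque': array([0.0154, 0.0134, 0.0448]), 'grip_force': 0.0, 'finger_gap': 0.08531507542348583}
top {'fovy': 42.46100170706158, 'cx': 316.86854524592417, 'cy': 237.44358851087742, 'k1': -0.1506547055097057, 'eye': array([ 0.273 , -0.0228,  1.8993]), 'orientation': array([-0.0519,  0.7135, -0.6974,  0.0432])}
fork_top [301.7 220.4] 0.84 [0.5712 0.0494 0.07  ]
fork_top [194.7 263. ] 0.73 [0.4353 0.3669 0.07  ]
plate_centre [302.5 220.1] 0.59 [0.5779 0.0484 0.035 ]
post_0 [301.2 218.4] 0.86 [0.569  0.0491 0.12  ]
post_0 [311.  254.3] 0.27 [0.4642 0.0178 0.12  ]
post_1 [301.2 218.4] 0.86 [0.569  0.0491 0.12  ]
post_1 [311.  254.3] 0.27 [0.4642 0.0178 0.12  ]
post_2 [301.2 218.4] 0.86 [0.569  0.0491
[... 888 characters left out ...]
0.0438 0.035 ]
post_0 [329.6 227.3] 0.84 [ 0.542  -0.0174  0.12  ]
post_1 [329.6 227.3] 0.84 [ 0.542  -0.0174  0.12  ]
post_2 [329.6 227.3] 0.84 [ 0.542  -0.0174  0.12  ]
amber_bottle [338.3 201.9] 0.54 [0.6159 0.0748 0.1   ]
blue_bottle [308.1 213. ] 0.73 [0.5289 0.0703 0.1   ]
clear_bottle [336.9 226.8] 0.47 [ 0.5688 -0.0049  0.1   ]
beaker [436.8 364.5] 0.67 [ 0.5942 -0.3772  0.03  ]
tape_roll [343.5 403.7] 0.82 [ 0.386  -0.3721  0.048 ]
tape_roll [332.1 224. ] 0.27 [0.5909 0.058  0.048 ]
pond_book [238.6 184.4] 0.58 [0.438 0.35  0.026]
pond_book [328.4 227.2] 0.45 [0.5881 0.0722 0.026 ]
carousel_base [329.2 235.5] 0.66 [0.5785 0.049  0.02  ]
tray [331.2 224.3] 0.89 [0.5894 0.0599 0.046 ]
```

View pics/top0.png

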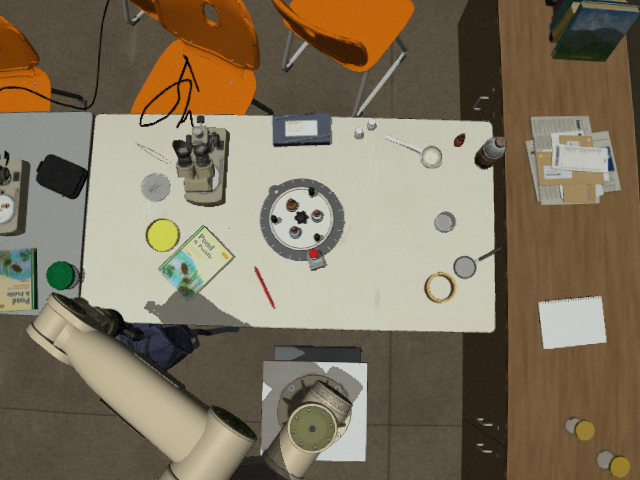

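View pics/scene0.png

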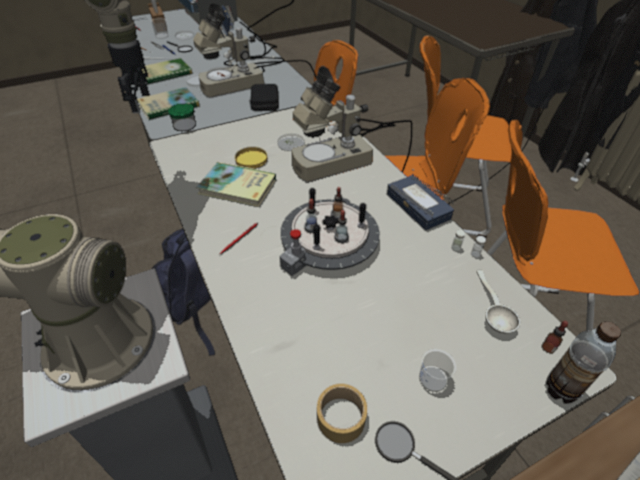

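The top view shows the carousel at about (302,219), the red pin head at (314,254), and a lug-like bump at about (274,190). I'll zoom in to check.

Run:
```python
from h import *
np.set_printoptions(precision=4,suppress=True)
a=cv2.imread("pics/top0.png")[170:275,255:350]; b=cv2.imread("pics/scene0.png")[180:280,270:390]
a=cv2.resize(a,None,fx=5.7,fy=5.7,interpolation=cv2.INTER_CUBIC);cv2.imwrite("pics/a.png",a[:600])
im=cv2.imread("pics/top0.png").astype(int)
m=(im[...,2]>150)&(im[...,1]<70)&(im[...,0]<70)
n,l,st,c=cv2.connectedComponentsWithStats(m.astype(np.uint8))
for i in range(1,n):
    if 250<c[i][0]<350 and 170<c[i][1]<280: print(c[i],st[i][4],atz("top",c[i],.112))
# tray white
x=im[170:275,255:350];
```

```text
[313.    253.087] 46 [0.4688 0.0123 0.112 ]
[256.375 270.625] 8 [0.4138 0.1756 0.112 ]
```

View pics/a.png

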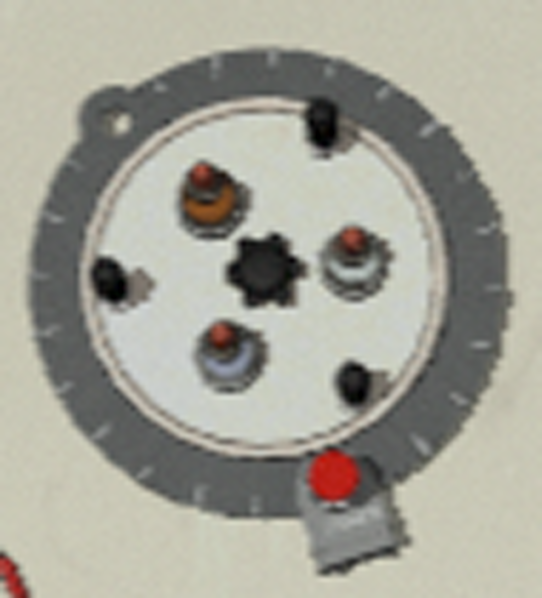

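Run:
```python
from h import *
np.set_printoptions(precision=4,suppress=True)
g=lambda x,y:(x/5.7+255-.4,y/5.7+170-.4)
C=atz("top",g(270,283),.035);L=atz("top",g(116,120),.035);P=atz("top",(313,253.1),.112)
q={n:atz("top",g(*p),.12) for n,p in dict(p2=(323,106),p0=(106,270),p1=(353,374)).items()}
C2=sum(q.values())/3
ang=lambda a,c:np.degrees(np.arctan2(*(a-c)[[1,0]]))
print(C,C2,L,P,np.hypot(*(L-C)[:2]),np.hypot(*(P-C)[:2]),ang(L,C),ang(P,C),ang(P,C2),ang(L,C2))
for n,p in q.items(): print(n,p,ang(p,C2),np.hypot(*(p-C2)[:2]),ang(p,C))
# scene cross-check: project estimates
im=cv2.imread("pics/scene0.png")
for p in list(q.values())+[P,L,[*C2[:2],.035]]: print(proj("scene",p))
b=im[180:280,270:390]; cv2.imwrite("pics/b.png",cv2.resize(b,None,fx=6,fy=6,interpolation=cv2.INTER_CUBIC))
```

```text
[0.5805 0.0501 0.035 ] [0.5838 0.052  0.12  ] [0.6681 0.1359 0.035 ] [0.4687 0.0123 0.112 ] 0.12261004106479394 0.11800201524948599 44.404964432577046 -161.32070561392518 -160.93632374693584 44.84006174214527
p2 [0.6597 0.0219 0.12  ] -21.681798351439667 0.08159266912958757 -19.58910382046336
p0 [0.5715 0.1311 0.12  ] 98.893527593613 0.08002861207476275 96.3767301537906
p1 [0.5204 0.0031 0.12  ] -142.36564241162176 0.08011840877546024 -142.024991857763
[364.5818 202.9634]
[312.7041 188.0627]
[317.2409 224.7022]
[295.4842 231.5517]
[343.4762 201.9014]
[330.6262 229.9466]
```

View pics/b.png

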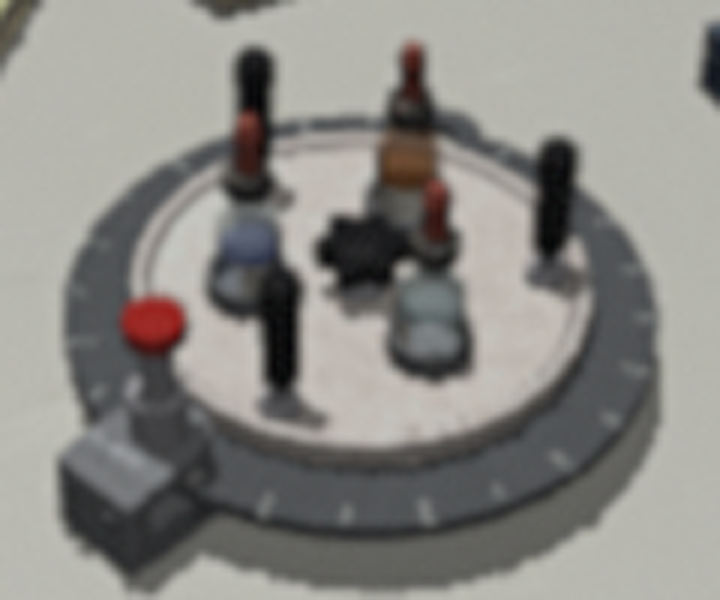

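The enlarged views agree: the hole is at about 44.5° and the pin at about 199°, so the carousel needs about +154° counter-clockwise. I'll turn it by post_2, which stays clear of the fork.

Emit:
{"fn": "arm_command", "kwargs": {
  "moves": [-0.3, -36, -17, 0, 0, 0, 0, -0.3, -36, -17, 0, 0, 0, 0, -0.3, -36, -17, 0, 0, 0, 0, -0.3, -36, -17, 0, 0, 0, 0, -0.3, -36, -17, 0, 0, 0, 0, -0.3, -36, -17, 0, 0, 0, 0, -0.3, -36, -17, 0, 0, 0, 0, -0.3, -36, -17, 0, 0, 0, 0],
  "newtons": 20
}}

```text
clock: 2.5
tcp_pos: [0.4516, 0.2682, 0.2315]
orientation: [0.0, 0.224, 0.975, 0.0]
wrist_force: [0.8, 0.1, -0.1]
finger_gap: 0.0297
grip_force: 0.0
```

Emit:
{"fn": "arm_command", "kwargs": {
  "moves": [-0.3, -36, -17, 0, 0, 0, 0, -0.3, -36, -17, 0, 0, 0, 0, -0.3, -36, -17, 0, 0, 0, 0, -0.3, -36, -17, 0, 0, 0, 0, -0.3, -36, -17, 0, 0, 0, 0, -0.3, -36, -17, 0, 0, 0, 0, -0.3, -36, -17, 0, 0, 0, 0, -0.3, 0, 0, 0, 0, 0, -0.09]
}}

```text
clock: 3.5
tcp_pos: [0.6272, 0.0495, 0.2305]
orientation: [0.0, 0.181, 0.984, -0.0]
wrist_force: [-0.9, 0.2, -0.7]
finger_gap: 0.0303
grip_force: 0.0
```

```bash
cat > w.py <<'E'
from h import *
import sys
np.set_printoptions(precision=4,suppress=True)
s=get_state(); im,d=read_camera("wrist"); cv2.imwrite(f"pics/{sys.argv[1]}.png",im)
y=rot(s["orientation"])[:,1]
print(s["clock"],s["tcp_pos"],np.degrees(np.arctan2(y[1],y[0])),s["joint_pos"],s["finger_gap"],s["wrist_force"])
for k,z in (("post_2",.12),("pin_head",.112),("amber_bottle",.142),("clear_bottle",.138)):
    for q in recognise("wrist",k)[:3]: print(k,np.round(q["point"],1),round(q["confidence"],2),atz("wrist",q["point"],z,s))
for p in ([.658,.0225,.12],[.469,.012,.112],[.582,.051,.07]): print(proj("wrist",p,s))
E
python3 w.py w1
```

```text
3.5 [0.6272 0.0495 0.2305] 69.19893956445561 [-0.0486  0.4216  0.2017  1.3507 -0.0003  0.3145] 0.03026496317636432 [-0.8688  0.2229 -0.6737]
post_2 [306.1 157.6] 0.8 [0.5692 0.0603 0.12  ]
pin_head [191.5  45.4] 0.79 [0.4709 0.0145 0.112 ]
pin_head [255.1 196.5] 0.48 [0.5831 0.0126 0.112 ]
amber_bottle [354.6 197.1] 0.97 [0.6032 0.0829 0.142 ]
clear_bottle [252.9 195.4] 0.86 [0.5783 0.0183 0.138 ]
[303.1228 280.389 ]
[187.0429  44.1567]
[304.0848 169.2734]
```

View pics/w1.png

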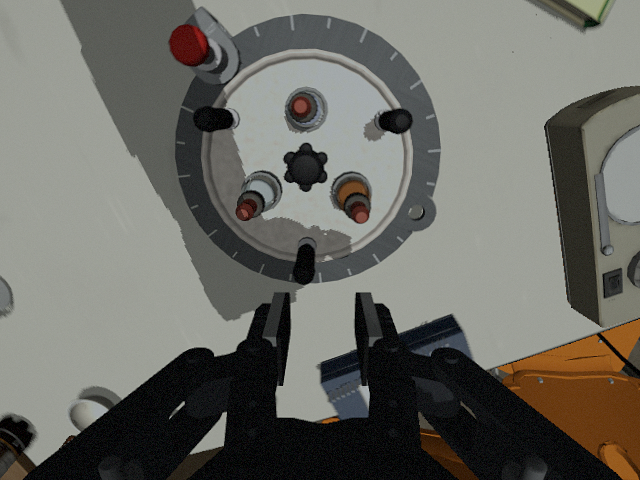

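The wrist view shows post_2's top at about (303,275), the other posts at (203,119) and (402,121), the hole at (417,212) and the pin head at (188,45).

Run:
```python
from h import *
np.set_printoptions(precision=4,suppress=True)
s=get_state();A=lambda p,z:atz("wrist",p,z,s)
q=[A(p,.12) for p in ((303,274),(402,121),(203,119))]; C=sum(q)/3
L=A((417,212),.035);P=A((188,45),.112)
ang=lambda a:np.degrees(np.arctan2(*(a-C)[[1,0]]))
for n,p in zip("201LP",q+[L,P]): print(n,p,ang(p),np.hypot(*(p-C)[:2]))
print(C)
print("plate", A((308,147),.035))
```

```text
2 [0.6512 0.0274 0.12  ] -21.495823235646302 0.0782164582557366
0 [0.5674 0.1348 0.12  ] 97.95691180847375 0.07959214725965862
1 [0.5166 0.0058 0.12  ] -140.91386960866313 0.07956496035981746
L [0.6637 0.141  0.035 ] 44.875686990871536 0.12038727554579928
P [0.4676 0.0151 0.112 ] -159.75350529429406 0.11811444814188321
[0.5784 0.056  0.12  ]
plate [0.5659 0.0618 0.035 ]
```

Emit:
{"fn": "arm_command", "kwargs": {
  "moves": [-0.1, -17.5, -6.5, 0, 0, 0, 0, -0.1, -17.5, -6.5, 0, 0, 0, 0, -0.1, 0, 0, 30, 0, 0, 0, -0.1, 0, 0, 30, 0, 0, 0, -0.1, 0, 0, 25, 0, 0, 0, -0.1, 0, 0, 0, 0, 0, 0]
}}

```text
clock: 4.5
tcp_pos: [0.6518, 0.0284, 0.1443]
orientation: [-0.002, 0.18, 0.984, -0.0]
wrist_force: [0.4, -0.1, -0.4]
finger_gap: 0.0381
grip_force: 0.0
```

```bash
python3 w.py w2
```

```text
4.5 [0.6518 0.0284 0.1443] 69.27888642176593 [-0.0794  0.5014  0.1148  1.1886  0.0001  0.2823] 0.03808711914867631 [ 0.376  -0.112  -0.3515]
post_2 [318.1 123.5] 0.56 [0.5741 0.0567 0.12  ]
pin_head [316.3 119.4] 0.24 [0.572  0.0565 0.112 ]
amber_bottle [390.  180.7] 0.57 [0.6058 0.0769 0.142 ]
clear_bottle [244.2 180.6] 0.59 [0.5846 0.0191 0.138 ]
[314.3354 300.2224]
[136.8807 -66.6368]
[314.8633 138.9931]
```

View pics/w2.png

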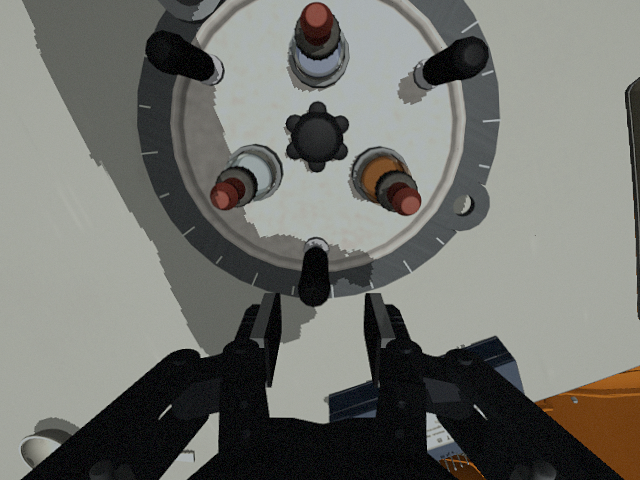

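Post_2's top is at about (314,290), between the fingers laterally, so it is safe to descend around it.

Emit:
{"fn": "arm_command", "kwargs": {
  "moves": [-0.1, 0, 0, 14, 0, 0, 0, -0.1, 0, 0, 14, 0, 0, 0, -0.1, 0, 0, 14, 0, 0, 0, -0.1, 0, 0, 12, 0, 0, 0, -0.3, 0, 0, 0, 0, 0, 0, -0.3, 0, 0, 0, 0, 0, 0]
}}

```text
clock: 5.5
tcp_pos: [0.6539, 0.0276, 0.0925]
orientation: [0.0, 0.18, 0.984, 0.0]
wrist_force: [-0.1, 0.5, 0.7]
finger_gap: 0.0301
grip_force: 0.0
```

Emit:
{"fn": "arm_command", "kwargs": {
  "moves": [-0.3, 0, 1.4, 0, 0, 0, -0.0175, -0.3, 0, 1.4, 0, 0, 0, -0.0175, -0.3, 0, 1.4, 0, 0, 0, -0.0175, -0.3, 0, 1.4, 0, 0, 0, -0.0175, -0.3, 0, 1.4, 0, 0, 0, -0.0175, -0.3, 0, 1.4, 0, 0, 0, -0.0175, -0.3, 0, 1.4, 0, 0, 0, -0.0175, -0.3, 0, 1.4, 0, 0, 0, -0.0175]
}}

```text
clock: 6.5
tcp_pos: [0.6571, 0.0384, 0.0923]
orientation: [0.0, 0.11, 0.994, -0.0]
wrist_force: [-0.3, -2.0, 2.3]
finger_gap: 0.0295
grip_force: 1.2
```

Emit:
{"fn": "arm_command", "kwargs": {
  "moves": [-0.3, 0.05, 2.8, 0, 0, 0, -0.035, -0.3, 0.05, 2.8, 0, 0, 0, -0.035, -0.3, 0.05, 2.8, 0, 0, 0, -0.035, -0.3, 0.05, 2.8, 0, 0, 0, -0.035, -0.3, 0.05, 2.8, 0, 0, 0, -0.035, -0.3, 0.05, 2.8, 0, 0, 0, -0.035, -0.3, 0.05, 2.8, 0, 0, 0, -0.035, -0.3, 0.05, 2.8, 0, 0, 0, -0.035]
}}

```text
clock: 7.5
tcp_pos: [0.6586, 0.0608, 0.0921]
orientation: [-0.0, -0.03, 1.0, 0.0]
wrist_force: [-1.8, -2.0, -0.3]
finger_gap: 0.0302
grip_force: 1.2
```

```bash
cat > t.py <<'E'
from h import *
np.set_printoptions(precision=4,suppress=True)
s=get_state(); C=np.array([.580,.0535]); v=s["tcp_pos"][:2]-C; y=rot(s["orientation"])[:,1]
print(s["clock"],s["tcp_pos"],"th",np.degrees(np.arctan2(v[1],v[0])),"r",np.hypot(*v),"tool",np.degrees(np.arctan2(y[1],y[0]))-90,"F",s["wrist_force"],"q",s["joint_pos"])
im,d=read_camera("scene"); m=((im[...,2]>150)&(im[...,1]<70)&(im[...,0]<70)).astype(np.uint8)
n,l,st,c=cv2.connectedComponentsWithStats(m)
for i in range(1,n):
    if abs(c[i][0]-295)<15 and abs(c[i][1]-235)<20: print("pin",c[i],st[i])
im,d=read_camera("wrist"); cv2.imwrite("pics/wl.png",im)
E
python3 t.py
```

```text
7.5 [0.6586 0.0608 0.0921] th 5.280130952361635 r 0.07897452901055488 tool 3.467276884426866 F [-1.8368 -1.9607 -0.2909] q [-0.0293  0.546   0.0563  1.0815  0.0001 -0.0898]
```

Emit:
{"fn": "arm_command", "kwargs": {
  "moves": [-0.3, 0.05, 2.8, 0, 0, 0, -0.035, -0.3, 0.05, 2.8, 0, 0, 0, -0.035, -0.3, 0.05, 2.8, 0, 0, 0, -0.035, -0.3, 0.05, 2.8, 0, 0, 0, -0.035, -0.3, 0.05, 2.8, 0, 0, 0, -0.035, -0.3, 0.05, 2.8, 0, 0, 0, -0.035, -0.3, 0.05, 2.8, 0, 0, 0, -0.035, -0.3, 0.05, 2.8, 0, 0, 0, -0.035]
}}

```text
clock: 8.6
tcp_pos: [0.6544, 0.0826, 0.0924]
orientation: [0.0, -0.169, 0.986, -0.0]
wrist_force: [-1.5, -2.7, 0.8]
finger_gap: 0.0297
grip_force: 1.2
```

Emit:
{"fn": "arm_command", "kwargs": {
  "moves": [-0.3, 0.05, 2.8, 0, 0, 0, -0.035, -0.3, 0.05, 2.8, 0, 0, 0, -0.035, -0.3, 0.05, 2.8, 0, 0, 0, -0.035, -0.3, 0.05, 2.8, 0, 0, 0, -0.035, -0.3, 0.05, 2.8, 0, 0, 0, -0.035, -0.3, 0.05, 2.8, 0, 0, 0, -0.035, -0.3, 0.05, 2.8, 0, 0, 0, -0.035, -0.3, 0.05, 2.8, 0, 0, 0, -0.035]
}}

```text
clock: 9.6
tcp_pos: [0.6441, 0.1025, 0.0924]
orientation: [0.0, -0.305, 0.952, -0.0]
wrist_force: [-0.5, -3.0, 1.0]
finger_gap: 0.0303
grip_force: 1.2
```

Emit:
{"fn": "arm_command", "kwargs": {
  "moves": [-0.3, 0.05, 2.8, 0, 0, 0, -0.035, -0.3, 0.05, 2.8, 0, 0, 0, -0.035, -0.3, 0.05, 2.8, 0, 0, 0, -0.035, -0.3, 0.05, 2.8, 0, 0, 0, -0.035, -0.3, 0.05, 2.8, 0, 0, 0, -0.035, -0.3, 0.05, 2.8, 0, 0, 0, -0.035, -0.3, 0.05, 2.8, 0, 0, 0, -0.035, -0.3, 0.05, 2.8, 0, 0, 0, -0.035]
}}

```text
clock: 10.6
tcp_pos: [0.6287, 0.1186, 0.0923]
orientation: [0.0, -0.435, 0.9, -0.0]
wrist_force: [0.4, -3.7, -0.1]
finger_gap: 0.0303
grip_force: 1.2
```

```bash
python3 t.py
python3 - <<'E'
from h import *
im=cv2.imread("pics/scene0.png"); print(im[228:246:3,290:302:2].tolist())
print(recognise("scene","pin_head")[:2],recognise("wrist","pin_head")[:2])
E
```

```text
10.6 [0.6287 0.1186 0.0923] th 53.20699940745141 r 0.08132949166691548 tool 51.59739685188998 F [ 0.3866 -3.7397 -0.1073] q [ 0.0611  0.5056 -0.0107  1.0543  0.0001 -0.8395]
[[[85, 82, 78], [152, 156, 159], [136, 141, 153], [159, 164, 179], [172, 178, 185], [185, 191, 194]], [[69, 67, 106], [44, 46, 153], [34, 37, 154], [33, 37, 154], [35, 39, 153], [107, 112, 155]], [[52, 52, 114], [35, 39, 153], [39, 43, 157], [36, 40, 156], [35, 38, 153], [60, 62, 117]], [[72, 69, 73], [26, 25, 68], [20, 21, 89], [21, 22, 85], [32, 34, 69], [129, 134, 140]], [[87, 85, 82], [80, 78, 75], [60, 58, 61], [62, 60, 62], [92, 93, 94], [176, 182, 185]], [[94, 90, 89], [132, 129, 129], [72, 71, 71], [66, 64, 64], [66, 64, 65], [125, 127, 131]]]
[] [{'point': [205.9, 184.8], 'confidence': 0.7}, {'point': [413.1, 186.2], 'confidence': 0.67}]
```

View pics/wl.png

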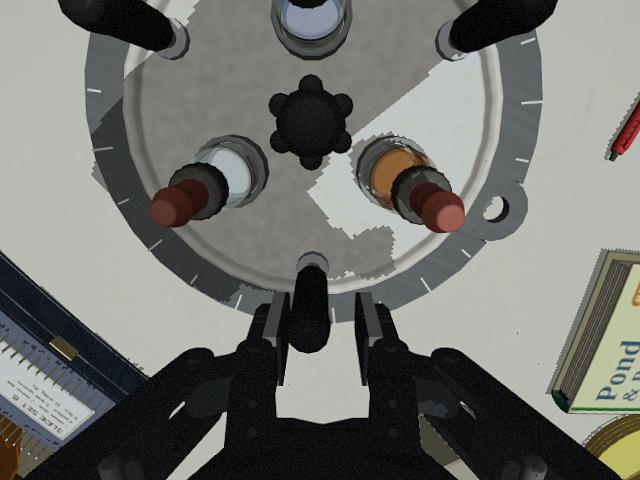

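Emit:
{"fn": "arm_command", "kwargs": {
  "moves": [-0.3, 0.05, 2.8, 0, 0, 0, -0.035, -0.3, 0.05, 2.8, 0, 0, 0, -0.035, -0.3, 0.05, 2.8, 0, 0, 0, -0.035, -0.3, 0.05, 2.8, 0, 0, 0, -0.035, -0.3, 0.05, 2.8, 0, 0, 0, -0.035, -0.3, 0.05, 2.8, 0, 0, 0, -0.035, -0.3, 0.05, 2.8, 0, 0, 0, -0.035, -0.3, 0.05, 2.8, 0, 0, 0, -0.035]
}}

```text
clock: 11.8
tcp_pos: [0.6095, 0.13, 0.0924]
orientation: [0.0, -0.557, 0.831, -0.0]
wrist_force: [0.8, -2.7, 0.1]
finger_gap: 0.0301
grip_force: 1.1
```

Emit:
{"fn": "arm_command", "kwargs": {
  "moves": [-0.3, 0.05, 2.8, 0, 0, 0, -0.035, -0.3, 0.05, 2.8, 0, 0, 0, -0.035, -0.3, 0.05, 2.8, 0, 0, 0, -0.035, -0.3, 0.05, 2.8, 0, 0, 0, -0.035, -0.3, 0.05, 2.8, 0, 0, 0, -0.035, -0.3, 0.05, 2.8, 0, 0, 0, -0.035, -0.3, 0.05, 2.8, 0, 0, 0, -0.035, -0.3, 0.05, 2.8, 0, 0, 0, -0.035]
}}

```text
clock: 12.8
tcp_pos: [0.5878, 0.1355, 0.0924]
orientation: [0.0, -0.667, 0.745, -0.0]
wrist_force: [2.5, -2.0, 0.5]
finger_gap: 0.0296
grip_force: 1.1
```

Emit:
{"fn": "arm_command", "kwargs": {
  "moves": [-0.3, 0.05, 2.8, 0, 0, 0, -0.035, -0.3, 0.05, 2.8, 0, 0, 0, -0.035, -0.3, 0.05, 2.8, 0, 0, 0, -0.035, -0.3, 0.05, 2.8, 0, 0, 0, -0.035, -0.3, 0.05, 2.8, 0, 0, 0, -0.035, -0.3, 0.05, 2.8, 0, 0, 0, -0.035, -0.3, 0.05, 2.8, 0, 0, 0, -0.035, -0.3, 0.05, 2.8, 0, 0, 0, -0.035]
}}

```text
clock: 13.8
tcp_pos: [0.5654, 0.1348, 0.0923]
orientation: [-0.0, 0.765, -0.645, -0.0]
wrist_force: [1.8, -2.2, -0.2]
finger_gap: 0.0298
grip_force: 1.1
```

```bash
sed -i 's/>150/>120/' t.py; python3 t.py
python3 - <<'E'
from h import *
im,d=read_camera("scene"); a=im[170:290,250:410]
w=cv2.imread("pics/wl.png")
cv2.imwrite("pics/c.png",np.hstack([cv2.resize(a,(533,400),interpolation=cv2.INTER_CUBIC)[:, :400],cv2.resize(w,(400,300))[:300].repeat(1,0) if 0 else cv2.copyMakeBorder(cv2.resize(w,(400,300)),0,100,0,0,0)]))
E
```

```text
13.8 [0.5654 0.1348 0.0923] th 100.15620835406878 r 0.08261569070316527 tool -260.27253631059307 F [ 1.7534 -2.2352 -0.2031] q [ 0.0959  0.4012 -0.1777  0.9918  0.0002 -1.6446]
```

View pics/c.png

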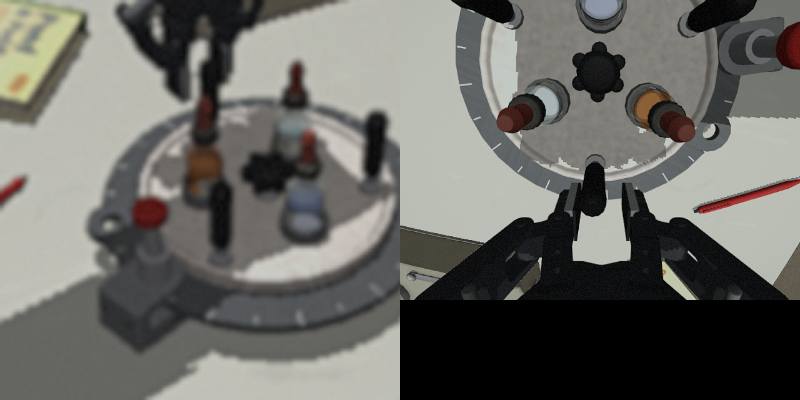

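```bash
sed -i 's/im\[...,2\]>120/im[...,2]>80/;s/im\[...,1\]<70)&(im\[...,0\]<70/im[...,1]*2<im[...,2])\&(im[...,0]*2<im[...,2]/; s/^im,d=read_camera("scene");/im,d=read_camera("scene"); im=im.astype(int);/' t.py; python3 t.py
python3 - <<'E'
from h import *
s=get_state(); L=atz("wrist",(494,211),.035,s); C=np.array([.580,.0535])
print(L,np.degrees(np.arctan2(*(L[:2]-C)[::-1])))
for z in (.112,.105,.1,.095): print(z,proj("scene",[.4682,.0137,z]))
E
```

```text
13.95 [0.565  0.135  0.0922] th 100.42495532714324 r 0.08282829885769696 tool -260.39332271103797 F [1.2057 0.7379 0.8032] q [ 0.096   0.4013 -0.1779  0.9924  0.0006 -1.6425]
pin [294.36 232.72] [290 230  10   7  50]
[0.46847544 0.08710057 0.035     ] 163.23328538791915
0.112 [295.01595165 231.24108983]
0.105 [295.10776157 233.41961664]
0.1 [295.17280961 234.96308489]
0.095 [295.23742061 236.49615472]
```

Emit:
{"fn": "arm_command", "kwargs": {
  "moves": [-0.3, 0.05, 2.8, 0, 0, 0, -0.035, -0.3, 0.05, 2.8, 0, 0, 0, -0.035, -0.3, 0.05, 2.8, 0, 0, 0, -0.035, -0.3, 0.05, 2.8, 0, 0, 0, -0.035, -0.3, 0.05, 2.8, 0, 0, 0, -0.035, -0.3, 0.05, 2.8, 0, 0, 0, -0.035, -0.3, 0.05, 2.8, 0, 0, 0, -0.035, -0.3, 0.05, 2.8, 0, 0, 0, -0.035]
}}

```text
clock: 15.05
tcp_pos: [0.5442, 0.128, 0.0924]
orientation: [-0.0, 0.847, -0.532, 0.0]
wrist_force: [2.9, -1.4, 0.2]
finger_gap: 0.03
grip_force: 1.1
```

Emit:
{"fn": "arm_command", "kwargs": {
  "moves": [-0.3, 0, 1.4, 0, 0, 0, -0.0175, -0.3, 0, 1.4, 0, 0, 0, -0.0175, -0.3, 0, 1.4, 0, 0, 0, -0.0175, -0.3, 0, 1.4, 0, 0, 0, -0.0175, -0.3, 0, 1.4, 0, 0, 0, -0.0175, -0.3, 0, 1.4, 0, 0, 0, -0.0175, -0.3, 0, 1.4, 0, 0, 0, -0.0175, -0.3, 0, 1.4, 0, 0, 0, -0.0175]
}}

```text
clock: 16.05
tcp_pos: [0.5345, 0.1226, 0.0924]
orientation: [-0.0, 0.882, -0.472, 0.0]
wrist_force: [2.6, -0.1, 0.6]
finger_gap: 0.0302
grip_force: 1.1
```

Emit:
{"fn": "arm_command", "kwargs": {
  "moves": [-0.3, 0, 0.7, 0, 0, 0, -0.00875, -0.3, 0, 0.7, 0, 0, 0, -0.00875, -0.3, 0, 0.7, 0, 0, 0, -0.00875, -0.3, 0, 0.7, 0, 0, 0, -0.00875, -0.3, 0, 0.7, 0, 0, 0, -0.00875, -0.3, 0, 0.7, 0, 0, 0, -0.00875, -0.3, 0, 0.7, 0, 0, 0, -0.00875, -0.3, 0, 0.7, 0, 0, 0, -0.00875]
}}

```text
clock: 17.05
tcp_pos: [0.5299, 0.1193, 0.0923]
orientation: [-0.0, 0.898, -0.441, -0.0]
wrist_force: [2.1, 0.2, -0.1]
finger_gap: 0.0304
grip_force: 1.1
```

```bash
python3 t.py
```

```text
17.05 [0.5299 0.1193 0.0923] th 127.25414424912178 r 0.08271399487798917 tool -232.29754047651818 F [ 2.1494  0.2219 -0.0742] q [ 0.0736  0.3345 -0.278   0.9582  0.0001 -2.1552]
pin [294.4118 232.6667] [290 230  10   7  51]
```

Emit:
{"fn": "arm_command", "kwargs": {
  "moves": [-0.3, 0, 0.7, 0, 0, 0, -0.00875, -0.3, 0, 0.7, 0, 0, 0, -0.00875, -0.3, 0, 0.7, 0, 0, 0, -0.00875, -0.3, 0, 0.7, 0, 0, 0, -0.00875, -0.3, 0, 0.7, 0, 0, 0, -0.00875, -0.3, 0, 0.7, 0, 0, 0, -0.00875, -0.3, 0, 0.7, 0, 0, 0, -0.00875, -0.3, 0, 0.7, 0, 0, 0, -0.00875]
}}

```text
clock: 18.15
tcp_pos: [0.5256, 0.1158, 0.0923]
orientation: [-0.0, 0.913, -0.409, -0.0]
wrist_force: [2.8, 0.8, -0.3]
finger_gap: 0.0296
grip_force: 1.1
```

```bash
python3 t.py
```

```text
18.15 [0.5256 0.1158 0.0923] th 131.14079876508833 r 0.0826987394202038 tool -228.2874851267455 F [ 2.8005  0.8091 -0.2876] q [ 0.0676  0.3258 -0.2908  0.9542  0.0001 -2.2313]
pin [294.42 232.6 ] [290 230  10   7  50]
```

Now in 2° steps (4 rows each), checking after each.

Emit:
{"fn": "arm_command", "kwargs": {
  "moves": [-0.3, 0, 0.7, 0, 0, 0, -0.00875, -0.3, 0, 0.7, 0, 0, 0, -0.00875, -0.3, 0, 0.7, 0, 0, 0, -0.00875, -0.3, 0, 0.7, 0, 0, 0, -0.00875]
}}

```text
clock: 18.75
tcp_pos: [0.5234, 0.1138, 0.0923]
orientation: [-0.0, 0.92, -0.393, -0.0]
wrist_force: [2.5, 0.6, 0.1]
finger_gap: 0.0302
grip_force: 0.9
```

```bash
python3 t.py
```

```text
18.75 [0.5234 0.1138 0.0923] th 133.1686092172724 r 0.08273220817831418 tool -226.28376948585964 F [2.5234 0.6362 0.0594] q [ 0.0642  0.3215 -0.2971  0.9524  0.0001 -2.2696]
pin [294.34 232.48] [290 230  10   6  50]
```

Emit:
{"fn": "arm_command", "kwargs": {
  "moves": [-0.3, 0, 0.7, 0, 0, 0, -0.00875, -0.3, 0, 0.7, 0, 0, 0, -0.00875, -0.3, 0, 0.7, 0, 0, 0, -0.00875, -0.3, 0, 0.7, 0, 0, 0, -0.00875]
}}

```text
clock: 19.35
tcp_pos: [0.5215, 0.1119, 0.0923]
orientation: [-0.0, 0.926, -0.377, -0.0]
wrist_force: [1.3, 0.9, 0.2]
finger_gap: 0.0298
grip_force: 0.9
```

```bash
python3 t.py
```

```text
19.35 [0.5215 0.1119 0.0923] th 135.06526023358933 r 0.08270279255287186 tool -224.27391802198494 F [1.2648 0.9317 0.2056] q [ 0.0608  0.3174 -0.303   0.9505  0.0001 -2.3081]
pin [294.375  232.6458] [290 230  10   7  48]
```

Emit:
{"fn": "arm_command", "kwargs": {
  "moves": [-0.3, 0, 0.7, 0, 0, 0, -0.00875, -0.3, 0, 0.7, 0, 0, 0, -0.00875, -0.3, 0, 0.7, 0, 0, 0, -0.00875]
}}

```text
clock: 19.82
tcp_pos: [0.5197, 0.1103, 0.0922]
orientation: [0.0, 0.931, -0.365, -0.0]
wrist_force: [0.7, 0.3, 0.1]
finger_gap: 0.0299
grip_force: 0.4
```

```bash
python3 t.py
```

```text
19.825 [0.5197 0.1103 0.0922] th 136.71358169938017 r 0.08285411990474115 tool -222.77370059598192 F [0.7498 0.3228 0.0632] q [ 0.058   0.3144 -0.3077  0.9495 -0.     -2.337 ]
pin [295.6981 236.6981] [291 234  10   7  53]
```

The pin's red head dropped about 4 px, roughly 13 mm. I'll nudge the post lightly to confirm it holds.

Emit:
{"fn": "arm_command", "kwargs": {
  "moves": [-0.3, 0, 0.6, 0, 0, 0, 0, -0.3, 0, 0.6, 0, 0, 0, 0, -0.3, 0, 0.6, 0, 0, 0, 0]
}}

```text
clock: 20.3
tcp_pos: [0.5187, 0.1094, 0.0922]
orientation: [-0.0, 0.931, -0.365, -0.0]
wrist_force: [1.1, 2.2, -0.1]
finger_gap: 0.03
grip_force: 0.9
```

```bash
python3 t.py
```

```text
20.3 [0.5187 0.1094 0.0922] th 137.63876998509207 r 0.0829456989747376 tool -222.7905712723326 F [ 1.1009  2.2276 -0.1325] q [ 0.0559  0.3119 -0.3111  0.948   0.0007 -2.3388]
pin [294.9608 238.098 ] [291 235   9   7  51]
```

Emit:
{"fn": "arm_command", "kwargs": {
  "moves": [-0.3, 0, 0.5, 0, 0, 0, 0, -0.3, 0, 0.5, 0, 0, 0, 0, -0.3, 0, 0.5, 0, 0, 0, 0]
}}

```text
clock: 20.78
tcp_pos: [0.518, 0.1083, 0.0923]
orientation: [-0.0, 0.931, -0.365, 0.0]
wrist_force: [0.7, 4.4, -1.5]
finger_gap: 0.0299
grip_force: 1.7
```

```bash
python3 t.py
```

```text
20.775 [0.518  0.1083 0.0923] th 138.54587514699156 r 0.08273163125776943 tool -222.79591881830927 F [ 0.6656  4.4112 -1.4518] q [ 0.0539  0.3097 -0.3139  0.9468  0.0008 -2.3408]
pin [295.1818 238.3091] [291 235  10   7  55]
```

The force rose to about 4.5 N and the head stayed down, so the carousel is held. I'll back off and lift.

Emit:
{"fn": "arm_command", "kwargs": {
  "moves": [-0.3, 0, -2, 0, 0, 0, 0, -0.3, 0, -2.5, 0, 0, 0, 0, -0.3, 0, 0, -25, 0, 0, 0, -0.3, 0, 0, -30, 0, 0, 0, -0.3, 0, 0, -30, 0, 0, 0, -0.3, 0, 0, -30, 0, 0, 0, -0.3, 0, 0, 0, 0, 0, 0.18, -1, 0, 0, 0, 0, 0, 0.18]
}}

```text
clock: 21.88
tcp_pos: [0.5213, 0.111, 0.2079]
orientation: [-0.0, 0.849, -0.528, 0.001]
wrist_force: [-1.0, -1.1, 0.6]
finger_gap: 0.0132
grip_force: 0.0
```

Emit:
{"fn": "arm_command", "kwargs": {
  "moves": [-1, 0, 0, 0, 0, 0, 0.18, -1, 0, 0, 0, 0, 0, 0.18, -1, 0, 0, 0, 0, 0, 0.18, -1, 0, 0, 0, 0, 0, 0.18, -1, 0, 0, 0, 0, 0, 0.18, -1, 0, 0, 0, 0, 0, 0.18, -1, 0, 0, 0, 0, 0, 0.18, -1, 0, 0, 0, 0, 0, 0.18]
}}

```text
clock: 22.88
tcp_pos: [0.5209, 0.111, 0.2073]
orientation: [-0.0, -0.29, 0.957, -0.0]
wrist_force: [0.3, 0.1, 0.3]
finger_gap: 0.0001
grip_force: 0.0
```

Emit:
{"fn": "arm_command", "kwargs": {
  "moves": [-1, 0, 0, 0, 0, 0, 0.18, -1, 0, 0, 0, 0, 0, 0.09, -1, 0, 0, 0, 0, 0, 0]
}}

```text
clock: 23.25
tcp_pos: [0.5209, 0.111, 0.2073]
orientation: [-0.0, -0.162, 0.987, -0.0]
wrist_force: [0.1, -0.3, -0.6]
finger_gap: -0.0004
grip_force: 0.0
```

```bash
python3 t.py
python3 - <<'E'
from h import *
s=get_state(); print(rot(s["orientation"]))
for q in recognise("wrist","pin_head"): print(q,atz("wrist",q["point"],.097,s))
print(proj("wrist",[.468,.0137,.097],s))
E
cp pics/wl.png pics/d.png
```

```text
23.25 [0.5209 0.111  0.2073] th 135.74516727422798 r 0.08244835267228759 tool 18.63265072387709 F [ 0.1056 -0.2795 -0.645 ] q [ 0.0595  0.2397 -0.1121  1.2192 -0.0005 -0.2657]
pin [295.0851 238.5319] [291 236   9   6  47]
[[-9.47348830e-01 -3.20203355e-01 -7.28963632e-05]
 [-3.20203331e-01  9.47348812e-01 -2.35769355e-04]
 [ 1.44552422e-04 -2.00014164e-04 -9.99999970e-01]]
{'point': [212.6, 122.5], 'confidence': 0.85} [0.467387   0.01390066 0.097     ]
[212.1166401  123.27755173]
```

View pics/d.png

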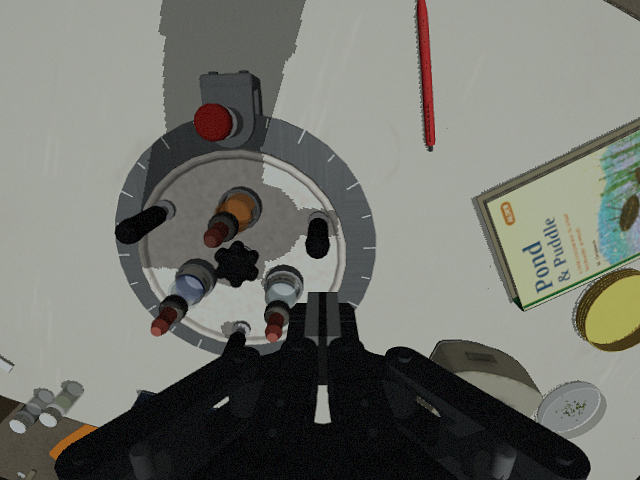

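The head shows at (213,122), which is (0.468, 0.014) in the world. I'll move above it and descend.

Emit:
{"fn": "arm_command", "kwargs": {
  "moves": [-1, 20.4, -18.8, 0, 0, 0, 0, -1, 20.4, -18.8, 0, 0, 0, 0, -1, 20.4, -18.8, 0, 0, 0, 0, -1, 20.4, -18.7, 0, 0, 0, 0, -1, 0, 0, 25, 0, 0, 0, -1, 0, 0, 25, 0, 0, 0, -1, 0, 0, 20, 0, 0, 0, -1, 0, 0, 0, 0, 0, 0]
}}

```text
clock: 24.4
tcp_pos: [0.4662, 0.0142, 0.1361]
orientation: [-0.002, -0.162, 0.987, 0.0]
wrist_force: [1.1, 0.5, 0.2]
finger_gap: 0.0002
grip_force: 0.0
```

Run:
```python
from h import *
s=get_state(); print(s["tcp_pos"],s["wrist_force"])
im,d=read_camera("wrist"); cv2.imwrite("pics/e.png",im)
for q in recognise("wrist","pin_head"): print(q,atz("wrist",q["point"],.096,s))
h=cv2.cvtColor(im,cv2.COLOR_BGR2HSV); m=(((h[...,0]<8)|(h[...,0]>172))&(h[...,1]>180)&(h[...,2]>60)).astype(np.uint8)
n,l,st,c=cv2.connectedComponentsWithStats(m)
for i in range(1,n):
    if st[i][4]>200: print(c[i],st[i],atz("wrist",c[i],.096,s))
```

```text
[0.46620134 0.01419627 0.13606429] [1.05627777 0.50814341 0.24620482]
{'point': [316.5, 269.9], 'confidence': 0.71} [0.4648611  0.01162655 0.096     ]
[534.43003413 104.58361775] [530  81  11  44 293] [0.34374786 0.08749467 0.096     ]
[531.82444229 189.70223084] [ 525  125   15  129 1031] [0.38313893 0.10740377 0.096     ]
[314.605613   271.11004431] [ 293  251   44   41 1354] [0.4659227  0.01083907 0.096     ]
```

View pics/e.png

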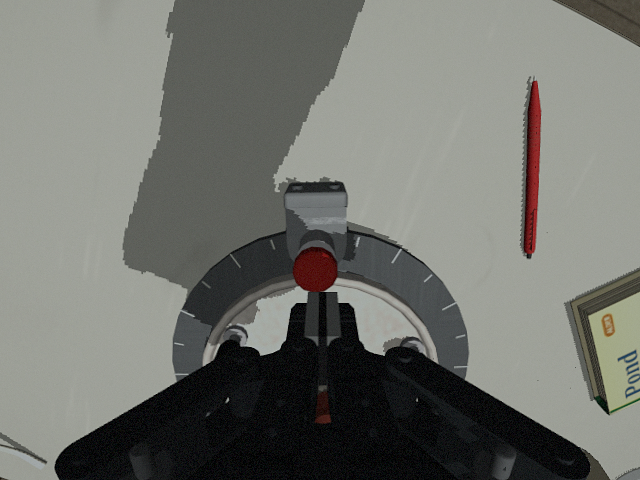

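The head is centred at about (315,270), roughly 2.5 mm to −y of the fingertips. I'll shift, then come down to contact gently.

Emit:
{"fn": "arm_command", "kwargs": {
  "moves": [-1, 0, -2.5, 10, 0, 0, 0, -1, 0, 0, 12, 0, 0, 0, -1, 0, 0, 7, 0, 0, 0, -1, 0, 0, 3, 0, 0, 0, -1, 0, 0, 2, 0, 0, 0, -1, 0, 0, 2, 0, 0, 0, -1, 0, 0, 1.5, 0, 0, 0, -1, 0, 0, 1.5, 0, 0, 0]
}}

```text
clock: 25.5
tcp_pos: [0.4684, 0.0117, 0.0983]
orientation: [0.0, -0.162, 0.987, -0.0]
wrist_force: [-0.0, 0.1, -0.2]
finger_gap: 0.0004
grip_force: 0.0
```

Emit:
{"fn": "arm_command", "kwargs": {
  "moves": [-1, 0, 0, 1, 0, 0, 0, -1, 0, 0, 1, 0, 0, 0, -1, 0, 0, 1, 0, 0, 0, -1, 0, 0, 1, 0, 0, 0, -1, 0, 0, 1, 0, 0, 0, -1, 0, 0, 1, 0, 0, 0]
}}

```text
clock: 26.25
tcp_pos: [0.469, 0.0116, 0.0929]
orientation: [0.001, -0.161, 0.987, -0.0]
wrist_force: [-1.2, 0.3, 5.6]
finger_gap: -0.0001
grip_force: 3.2
```

Emit:
{"fn": "arm_command", "kwargs": {
  "moves": [-1, 0, 0, 1, 0, 0, 0, -1, 0, 0, 1, 0, 0, 0, -1, 0, 0, 1, 0, 0, 0]
}}

```text
clock: 26.62
tcp_pos: [0.4693, 0.0116, 0.0903]
orientation: [0.001, -0.162, 0.987, -0.0]
wrist_force: [-0.5, 0.4, 8.0]
finger_gap: 0.0001
grip_force: 4.4
```

Contact is made and the spring balls are resisting. I'll continue in 1 mm rows.

Emit:
{"fn": "arm_command", "kwargs": {
  "moves": [-1, 0, 0, 1, 0, 0, 0, -1, 0, 0, 1, 0, 0, 0, -1, 0, 0, 1, 0, 0, 0, -1, 0, 0, 1, 0, 0, 0]
}}

```text
clock: 27.12
tcp_pos: [0.469, 0.0118, 0.0861]
orientation: [0.001, -0.162, 0.987, 0.0]
wrist_force: [-1.0, 0.8, 7.8]
finger_gap: -0.0001
grip_force: 3.8
```

Emit:
{"fn": "arm_command", "kwargs": {
  "moves": [-1, 0, 0, 1, 0, 0, 0, -1, 0, 0, 1, 0, 0, 0, -1, 0, 0, 1, 0, 0, 0]
}}

```text
clock: 27.5
tcp_pos: [0.4689, 0.0118, 0.0829]
orientation: [0.001, -0.162, 0.987, -0.0]
wrist_force: [-0.1, 0.6, 7.0]
finger_gap: 0.0
grip_force: 3.5
```

Emit:
{"fn": "arm_command", "kwargs": {
  "moves": [-1, 0, 0, 0.7, 0, 0, 0, -1, 0, 0, 0.7, 0, 0, 0]
}}

```text
clock: 27.75
tcp_pos: [0.4689, 0.0118, 0.0819]
orientation: [0.001, -0.162, 0.987, 0.0]
wrist_force: [-3.8, 1.4, 16.6]
finger_gap: 0.0001
grip_force: 8.1
```

Emit:
{"fn": "arm_command", "kwargs": {
  "moves": [-1, 0, 0, 0.7, 0, 0, 0, -1, 0, 0, 0.7, 0, 0, 0]
}}

```text
clock: 28.0
tcp_pos: [0.4689, 0.0118, 0.0818]
orientation: [0.001, -0.162, 0.987, -0.0]
wrist_force: [-7.4, 0.6, 27.9]
finger_gap: 0.0
grip_force: 13.9
```

The push stopped at z = 0.0818 with 28 N, so the head is seated on the bush. I'll lift off and check.

Emit:
{"fn": "arm_command", "kwargs": {
  "moves": [-1, 0, 0, -3, 0, 0, 0, -1, 0, 0, -10, 0, 0, 0, -1, 0, 0, -30, 0, 0, 0, -1, 0, 0, -40, 0, 0, 0, -1, 0, 0, -40, 0, 0, 0, -1, 0, 0, 0, 0, 0, 0, -1, 0, 0, 0, 0, 0, 0]
}}

```text
clock: 28.88
tcp_pos: [0.4679, 0.0118, 0.2019]
orientation: [-0.0, -0.162, 0.987, 0.0]
wrist_force: [-1.1, 0.4, -0.2]
finger_gap: -0.0001
grip_force: 0.0
```

```bash
python3 t.py
python3 - <<'E'
from h import *
print(proj("scene",[.4682,.0125,.082]),proj("scene",[.4682,.0125,.09]))
im,d=read_camera("scene"); cv2.imwrite("pics/f.png",cv2.resize(im[180:280,260:390],None,fx=5,fy=5,interpolation=cv2.INTER_CUBIC))
E
```

```text
28.875 [0.4679 0.0118 0.2019] th -159.5760529678869 r 0.11960083209324433 tool 18.5882490813827 F [-1.144   0.3829 -0.2129] q [-0.1467  0.1198 -0.273   1.1789  0.0001 -0.4711]
pin [295.1228 242.6842] [291 239  10   8  57]
[295.61469593 240.75549589] [295.51395994 238.34015002]
```

View pics/f.png

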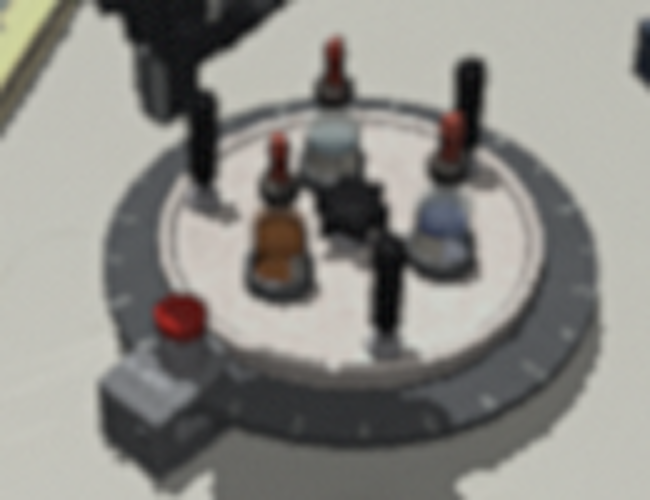

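The red head, at about (180,317) in the crop, sits directly on the bush. The blob moved from row 232.6 to 242.7, about 10 px, which matches the full 30 mm of travel. The robot is clear.

```bash
python3 -c "
from workcell import *
print(hand_in())"
```

```text
the job is handed in; nothing more can be done
None
```

The carousel is locked and the job is handed in at about 29 s of the 58 s: I turned it by a black post until the pin dropped in and held, then pushed the pin home at up to about 28 N with its red head on the bush, and moved the robot clear.

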